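# Press down the cafetiere's plunger

### The arm

A 6-joint arm with a two-finger parallel gripper is mounted at the origin on a cart in front of the work surface, level with it; the furniture and walls round the work are solid. World frame = base frame: x ahead of the robot, y to its left, z up, the work surface at z = 0. Lengths are in m, angles in rad, forces in N, time in s.
With the tool pointing down it reaches from about 0.325 to 0.75 m from the base axis. Payload 7.6 kg.
Tool frame: the origin (TCP) lies at the very end of the fingers, on their centre line; the grasp point (between the pads) lies 19 mm behind it (env.grip_point_offset is the distance from the TCP to the grasp point, in m); z points along the fingers, y is the line along which they close (so a half turn about z gives the same grasp; the last joint's range is limited). The gripper opens to 85 mm and grips with 20 to 120 N. Pads are 22 mm wide; open, the fingers measure 114 mm over their backs; the gripper's body (76 mm by 85 mm) begins 54 mm behind the grasp point. The pads swing forward as they close: fully open they stand 13 mm farther back than shut.
Start: joints at [-1.178, 0.052, 1.401, -0, 1.689, -0.07], TCP at [0.234, -0.47, 0.231] pointing down, gripper open.
Joint ranges: [-2.9, 2.9], [-0.91, 2.17], [0.12, 2.37], [-1.06, 4.2], [0.26, 2.73], [-2.93, 2.93]. Speed limits (rad/s): [2.57, 2.57, 3.01, 3.14, 3.14, 3.14].

### API

Orientations are given as a rotation vector (axis times angle).
In Python, from workcell import env gives the robot as it stands. Calls block until the motion is done:
- env.reach(position, orientation): joint-space move of the TCP to a pose.
- env.move_linear(position, velocity=0.15, rotation=None, f_stop=None): straight line of the TCP; rotation=None keeps the orientation; velocity is the mean speed in m/s. With f_stop (N) it stops when the force on the tool has changed by that much, and returns True; else False.
- env.move_j(angles): joint-space move.
- env.ungrasp() and env.grasp(grasp_force=None): open the fingers fully, or close them until they stop; grasp_force is the grip in N (None keeps the last).
- env.wait(seconds).
- env.inverse_kinematics(position, orientation): joint angles nearest the present ones, or None.
- env.camera(name): name is "scene" or "top" or "wrist"; returns the picture (480x640x3 uint8, red, green, blue); there is no depth.
- env.camera_params(name): a dict with "K" (3x3 intrinsics, pixels), "T" (4x4, takes a point from camera to world coordinates). Camera axes: x right, y down, z forward; pixel columns grow to the right and rows downward; lengths in m; the calibration is good to about 2 mm. A picture is of the moment at which its call begins: read the wrist's pose just before it. camera_params takes no time and is no camera call; for the wrist camera it gives the pose at the moment of the call.
A pose or a line that the arm cannot do raises env.MotionError and nothing moves.
- env.close_job(): hands the job in; it is judged then, once.
Readings, each from a call of its own:
- env.read_clock(): time.
- env.read_joints(): joint angles.
- env.read_qd(): joint speeds.
- env.read_joint_efforts(): joint torques, N m.
- env.read_tcp_pos(): TCP position.
- env.read_orientation(): TCP orientation.
- env.read_ft_force(): force on the tool from outside, world axes, zero at the start.
- env.read_ft_torque(): the same for the moment, N m.
- env.read_width(): finger opening in m.
- env.read_grip_force(): force on a finger pad.
Only numpy, scipy, OpenCV 4.12 (cv2) and the standard library are available. Lean on these libraries where they do the work, as an engineer would, in place of code of your own. Each camera call takes 0.05 s, during which the arm holds its last target. There are 200 camera calls.

### The job

The coffee in one of the two cafetieres has brewed: with the closed fingertips on top of its raised knob, gently press that plunger straight down as far as it goes, then draw the hand back clear. Only touch and press the knob: the pot must stay standing where it is, and neither pot nor plunger may be lifted. Leave the other cafetiere, whose plunger is already down, the kettle, and the mugs, honey jar, salt, pepper and copper pan untouched.

Things in the scene. Friction and masses are not known exactly. Their poses are not given: they have to be found in the camera images.
- pot_up: The cafetiere (glass coffee press) to be pressed, loose, 0.8 kg, its plunger standing up. Glass cylinder 96 mm across with a metal lid and frame and one black handle. Origin: on the underside, between glass and handle; z up. The glass's and plunger's axis stands 25 mm from the origin along +y; the handle reaches to 74 mm along -y. The glass's rim is 175 mm above the underside, the fixed parts of the lid stay below 200 mm. It is told from the other one only by its plunger.
- knob_top (a point): The middle of the top of the small round black knob (22 mm wide, 26 mm high) on the plunger rod of pot_up. It moves with the plunger: 225 mm above the pot's underside when the plunger is right down, at the start 45 to 75 mm higher. z up. The board under the pots is 18 mm thick. But for a slim fixed oil bottle in the far left corner (top 282 mm above the range, at least 180 mm from the knob), nothing else reaches above 243 mm over the range.
- pot_up_plunger (a joint): The plunger of pot_up, in m: 0 is right down, positive is up; starts at 0.045 to 0.075 (it could be pulled to 0.13). It has no spring; it drags with about 4 N, plus 2 N at 50 mm/s, stays where it is left, and ends on a stop at 0 that yields a little.
- pot_down: The other cafetiere, same make and size, loose, its plunger already right down (225 mm tall overall). To be left alone. Origin and axes as for pot_up. The two change places from start to start.
- striped_mug: Bystander: cream mug with stripes, 82 x 113 x 97 mm, loose, behind the pots. Origin under it, z up.
- two_tone_mug: Bystander: mug with white upper and dark lower half, 86 x 121 x 99 mm, loose, behind the pots. Origin under it, z up.
- honey_jar: Bystander: squat jar of honey with a screw lid, 58 x 62 x 86 mm, loose. Origin under its middle, z up.
- salt_shaker: Bystander: glass salt shaker with a domed grey top, 44 mm wide, 90 mm high, loose. Origin under its middle, z up.
- pepper_mill: Bystander: turned dark wooden pepper mill, 58 mm wide, 180 mm high, loose. Origin under its middle, z up.
- copper_pan: Bystander: small copper measuring pan with a brass handle, 84 x 172 x 56 mm, loose, on the front right burner. Origin under it, z up.
- kettle: Fixed equipment: pale blue kettle with a bail handle, 216 x 270 x 235 mm, on the right of the range. Origin under it, z up.
- hob_board: Fixed wooden board, 435 x 544 x 18 mm, that covers the left and middle burners; the pots, mugs, jar, shaker, mill and bottle stand on it. Origin under its middle.

How it is judged:
By the outcome, as a careful person would: the job done as asked, in the order asked, and still so for the second after the job is handed in, with the robot touching nothing.
It also fails if it takes over 32 s, if anything falls off the work surface, if the arm or the gripper's body presses on something with over 40 N, if the wrist force passes 120 N, or if a joint passes its speed limit or range.

## Working session

There is one attempt and no reset: what is moved stays moved. The work goes in short steps, each a Python script; the robot and the scene stay as the last script left them, time stands still between calls to the robot, and variables do not carry over. Pictures are saved under pics/ and viewed, at most 10 in all, crops included, and the job is handed in when it is done.

```bash
mkdir -p pics
python3 - <<'E'
from workcell import env
import cv2
for n in("scene","top"):
    im=env.camera(n); cv2.imwrite(f"pics/{n}0.png",im[...,::-1])
    p=env.camera_params(n); print(n,p["K"].round(1).tolist(),p["T"].round(3).tolist())
print(env.read_clock(), env.read_orientation())
E
```

```text
scene [[581.5, 0.0, 326.0], [0.0, 581.5, 237.9], [0.0, 0.0, 1.0]] [[-0.569, -0.59, 0.573, -0.169], [-0.822, 0.415, -0.389, 0.569], [-0.008, -0.693, -0.721, 1.076], [0.0, 0.0, 0.0, 1.0]]
top [[463.1, 0.0, 327.3], [0.0, 463.1, 233.5], [0.0, 0.0, 1.0]] [[-0.014, -0.994, 0.112, 0.457], [-1.0, 0.012, -0.018, 0.058], [0.017, -0.112, -0.994, 1.328], [0.0, 0.0, 0.0, 1.0]]
0.1 [-3.05658116e+00 -7.20104921e-01  3.47064401e-04]
```

View pics/scene0.png

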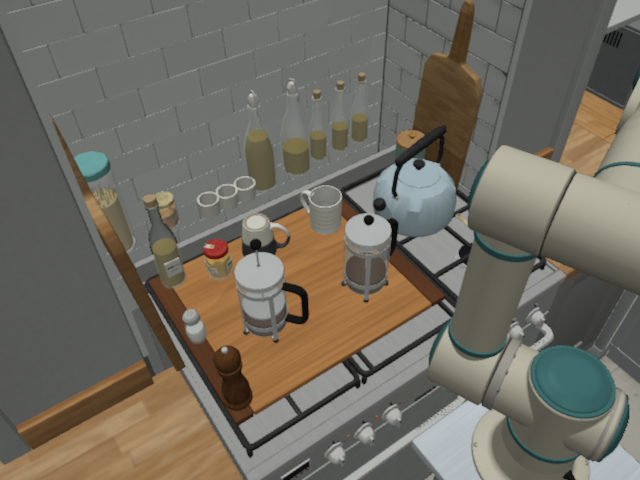

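View pics/top0.png

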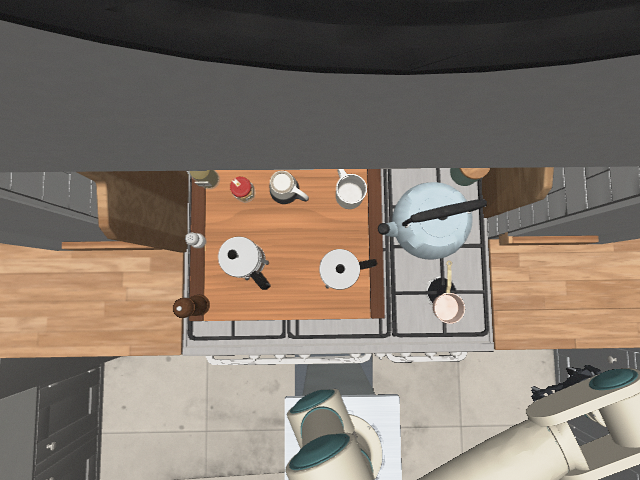

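The left pot has the raised plunger, with its knob near (256,245) in the scene picture and (233,255) in the top one. The right pot's knob sits right on its lid. I'll zoom in and triangulate.

```bash
cat > h.py <<'E'
import numpy as np, cv2
from workcell import env
def P(n):
    p=env.camera_params(n); return p["K"]@np.linalg.inv(p["T"])[:3]
def tri(a,b,na="scene",nb="top"):
    X=cv2.triangulatePoints(P(na),P(nb),np.float64(a).reshape(2,1),np.float64(b).reshape(2,1))[:,0]
    return X[:3]/X[3]
def pix(n,X):
    u=P(n)@np.r_[X,1]; return u[:2]/u[2]
E
python3 - <<'E'
from h import *
s=cv2.imread("pics/scene0.png");t=cv2.imread("pics/top0.png")
def blob(im,x0,y0,x1,y1):
    m=(im[y0:y1,x0:x1].max(2)<70).astype(np.uint8)
    n,l,st,c=cv2.connectedComponentsWithStats(m)
    for i in range(1,n):
        if st[i,4]>10: print(c[i]+[x0,y0],st[i],)
blob(s,235,230,275,265);print();blob(t,220,240,248,268)
a=cv2.resize(s[225:275,230:290],None,fx=6,fy=6,interpolation=0);b=cv2.resize(t[230:280,205:265],None,fx=6,fy=6,interpolation=0)
cv2.imwrite("pics/crop.png",np.hstack([a,b]))
X=tri((256,245),(233,255));print(X,pix("scene",X),pix("top",X))
E
```

```text
[258.44444444 246.94444444] [  8   8  32  18 324]

[231.92307692 254.16923077] [ 8 10  9  9 65]
[0.52936622 0.25397259 0.27361051] [256.39045326 245.05421047] [232.58099348 254.69647229]
```

View pics/crop.png

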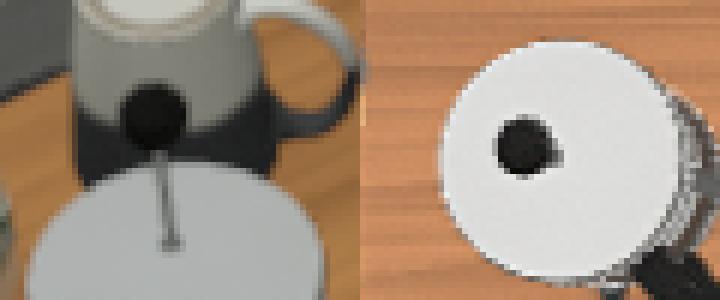

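Run:
```python
from h import *
X=tri((255.0,244.1),(231.9,254.0));print("knob centre",X,pix("scene",X),pix("top",X))
rv=env.read_orientation()
print("rv",rv, cv2.Rodrigues(rv)[0].round(2).tolist())
env.grasp()
p=env.read_tcp_pos(); env.move_linear([p[0],p[1],0.42],velocity=0.2)
g=[X[0],X[1],0.40]
best=None
for yaw in np.arange(-180,180,15):
    R=cv2.Rodrigues(np.float64([0,0,np.radians(yaw)]))[0]@np.diag([1.,-1,-1]); r=cv2.Rodrigues(R)[0].ravel()
    q=env.inverse_kinematics(g,r)
    if q is not None:
        c=abs(q[5])
        if best is None or c<best[0]: best=(c,yaw,r,q)
print(best, env.read_joints())
np.save("rv.npy",best[2])
env.reach(g,best[2])
im=env.camera("wrist");cv2.imwrite("pics/w1.png",im[...,::-1])
print(env.read_tcp_pos(),env.read_clock(),env.read_ft_force(),env.read_width(),pix("wrist",X),pix("wrist",X+[0,0,.013]))
```

```text
knob centre [0.53107921 0.25548962 0.27563069] [255.13975359 244.11979875] [231.75003804 253.89118809]
rv [-3.05658116e+00 -7.20104921e-01  3.47064401e-04] [[0.89, 0.45, -0.0], [0.45, -0.89, 0.0], [0.0, -0.0, -1.0]]
(np.float64(0.12394144126731099), np.int64(105), array([1.91248043, 2.49239303, 0.        ]), array([ 3.85740829e-01,  2.84217187e-01,  8.05990570e-01, -4.44089210e-16,
        2.05138490e+00,  1.23941441e-01])) [-1.17829784e+00  1.04579141e-01  9.72220120e-01 -1.50296867e-05
  2.06669981e+00 -7.02987036e-02]
[0.53137635 0.25479113 0.40003279] 4.775 [ 0.17483887  0.60264932 -0.193623  ] 2.122501397188223e-06 [318.27851141 221.13999112] [318.28840084 226.32891033]
```

View pics/w1.png

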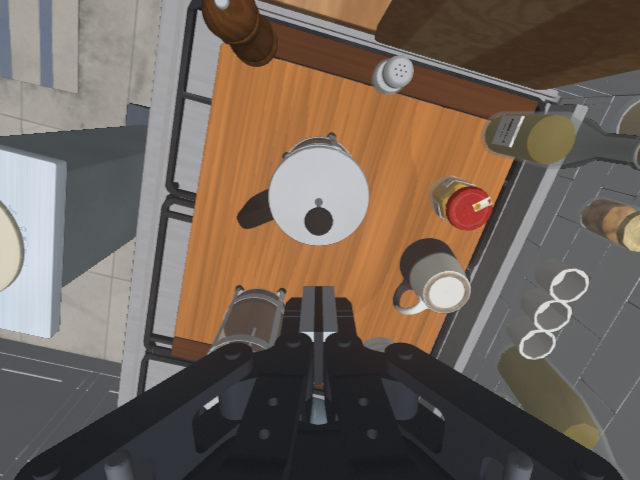

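The wrist view puts the knob at (319,221), against a prediction of (318.3,221.1). The estimate holds and the fingers are closed, so I'll press.

Run:
```python
from h import *
X=np.array([0.5311,0.2553])
env.move_linear([*X,0.305],velocity=0.1,f_stop=8)
print(env.read_tcp_pos(),env.read_ft_force())
s=env.move_linear([*X,0.239],velocity=0.025,f_stop=18)
print(s,env.read_tcp_pos(),env.read_ft_force(),env.read_clock())
cv2.imwrite("pics/s2.png",cv2.resize(env.camera("scene")[170:350,180:420,::-1],None,fx=3,fy=3))
```

```text
[0.53128294 0.2553783  0.30595687] [0.83978671 0.62556173 0.71848789]
False [0.53159568 0.25549094 0.24123449] [-1.13470324 -0.62513754 13.00179596] 8.6667
```

View pics/s2.png

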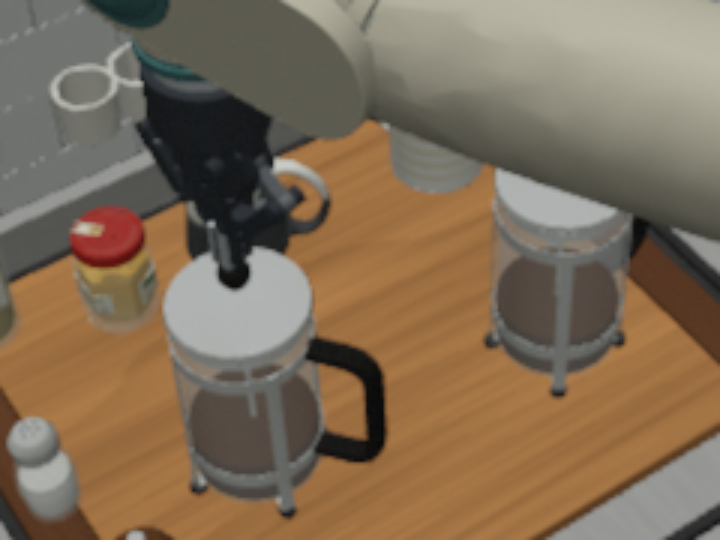

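The knob is down near the lid and the force has risen to 13 N, well above the drag. I'll push slightly more to confirm the stop, then retreat.

Run:
```python
from h import *
X=np.array([0.5311,0.2553])
for z in(.237,.235):
    s=env.move_linear([*X,z],velocity=0.01,f_stop=12); env.wait(.3)
    f=env.read_ft_force(); print(s,env.read_tcp_pos(),f)
    if s or f[2]>22: break
env.move_linear([*X,0.29],velocity=0.06)
env.move_linear([*X,0.40],velocity=0.15)
cv2.imwrite("pics/w3.png",env.camera("wrist")[...,::-1])
for h in(.0,.005,.01): print(h,pix("wrist",[*X,.23+h]))
print(env.read_tcp_pos(),env.read_ft_force(),env.read_clock())
```

```text
False [0.53186478 0.25561234 0.24089461] [-2.60493352 -0.88846947 17.56742884]
False [0.53218302 0.25572776 0.24068168] [-3.37503652 -1.51274233 24.01213614]
0.0 [318.94338214 207.32205932]
0.005 [318.9423399  208.79659236]
0.01 [318.94126583 210.31617038]
[0.53103728 0.25526307 0.39853005] [ 0.39405973 -0.02892003 -0.2833247 ] 12.0167
```

View pics/w3.png

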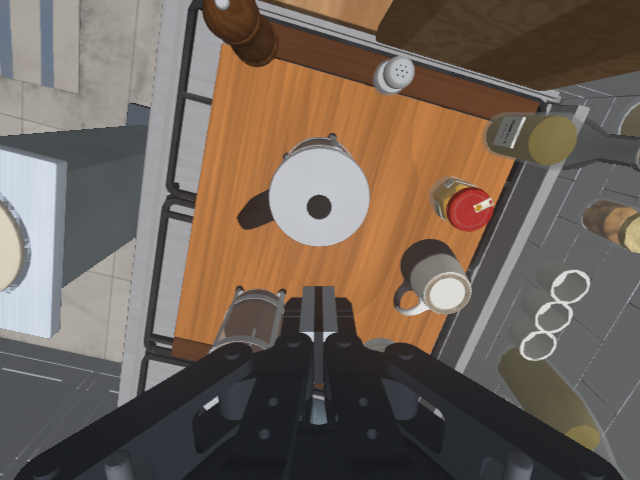

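The knob now shows at (319,207), which matches fully down. The pot's lid hasn't moved from (319,196), the hand is clear, and the stop was firm at 24 N.

```bash
python3 -c "
from workcell import env
env.wait(0.3); print(env.close_job())"
```

```text
the job is handed in; nothing more can be done
None
```

I pressed the left cafetiere's plunger down to its stop (24 N at most), the pot stayed where it stood, and I drew the hand clear and handed the job in at about 12 s.

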